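# Find the rocking canister lid and press it home

## Task

One of the four square canister lids on the tray is not pushed home: it looks like the others but rocks when one of its edges is pressed. Press lightly with closed fingertips near the edge of one lid after another until you find the lid that rocks, then press that lid down firmly in the middle until it is fully home and no longer rocks. Do not lift or shift any lid, and leave the spools and the pot where they stand.

Things in the scene. Friction and masses are not known exactly. Their poses are not given: they have to be found in the camera images.
- lid_1: One of four identical square brown wooden lids, 84 x 84 x 20 mm, 0.07 kg, loose, parallel, two by two, centres 96 mm apart; number and place are unrelated. Origin: centre of its flat top, at z = 0.072 on all four at the start; x, y along its sides, z up. A sound lid rests on its canister's rim and does not give; the loose one looks the same and balances on a plug under its centre.
- lid_2: One of four identical square brown wooden lids, 84 x 84 x 20 mm, 0.07 kg, loose, parallel, two by two, centres 96 mm apart; number and place are unrelated. Origin: centre of its flat top, at z = 0.072 on all four at the start; x, y along its sides, z up. A sound lid rests on its canister's rim and does not give; the loose one looks the same and balances on a plug under its centre.
- lid_3: One of four identical square brown wooden lids, 84 x 84 x 20 mm, 0.07 kg, loose, parallel, two by two, centres 96 mm apart; number and place are unrelated. Origin: centre of its flat top, at z = 0.072 on all four at the start; x, y along its sides, z up. A sound lid rests on its canister's rim and does not give; the loose one looks the same and balances on a plug under its centre.
- lid_4: One of four identical square brown wooden lids, 84 x 84 x 20 mm, 0.07 kg, loose, parallel, two by two, centres 96 mm apart; number and place are unrelated. Origin: centre of its flat top, at z = 0.072 on all four at the start; x, y along its sides, z up. A sound lid rests on its canister's rim and does not give; the loose one looks the same and balances on a plug under its centre.
- catch (a joint): Travel of the 16 mm wide plug under the loose lid, m, down: 0 at the start, 0.003 when the lid is home on its rim. Friction holds it: it yields only to more than about 10 N on the middle of that lid (15 to 20 N is ample), then stays. Pressed lightly (1 to 3 N) 25 to 33 mm from its centre, towards a side's middle, the lid tips 0.1 rad there, sinking 2 to 3 mm, and levels when let go.
- spool_sage: Wooden thread spool with green-grey thread, 30 mm across, 48 mm tall, standing loose on the tray's side strip, its axis about 122 mm to the right of the line through the middle of the four lids. Origin: centre of its underside. To be left alone.
- spool_cream: Wooden thread spool with cream thread, 30 mm across, 48 mm tall, standing loose on the tray's side strip, its axis about 122 mm to the right of the line through the middle of the four lids. Origin: centre of its underside. To be left alone.
- the_hand_balm: Round balm pot with a grey lid, 69 mm across, 41 mm tall, loose on the worktop to the right of the tray. Origin: centre of its underside. To be left alone.

How it is judged:
On the way, in this order (a step that is already met when the one before it is completed fails the run):
1. the loose lid has been rocked by pressing it near an edge (((angle between lid_1's own z axis and vertical above 0.045 rad and contact force between the fingers and lid_1 above 0.2 N) or (angle between lid_2's own z axis and vertical above 0.045 rad and contact force between the fingers and lid_2 above 0.2 N) or (angle between lid_3's own z axis and vertical above 0.045 rad and contact force between the fingers and lid_3 above 0.2 N) or (angle between lid_4's own z axis and vertical above 0.045 rad and contact force between the fingers and lid_4 above 0.2 N))), for 0.05 s.
2. the loose lid has been pressed home (value of joint catch above 0.0022 m), for 0.1 s.
At the end, for the whole second after the job is handed in: The loose lid is at least 2.2 mm lower than at the start (its plug pushed into the socket), all four lids lie level within 0.025 rad, at rest and within 9 mm of where they started, and the two spools and the pot stand within 20 mm of where they were (value of joint catch above 0.0022 m and angle between each of lid_1, lid_2, lid_3, lid_4's own z axis and vertical below 0.025 rad and distance of each of lid_1, lid_2, lid_3, lid_4 from where it was at the start of the episode below 0.009 m and linear speed of each of lid_1, lid_2, lid_3, lid_4 below 0.02 m/s and distance of each of spool_sage, spool_cream, the_hand_balm from where it was at the start of the episode below 0.02 m); the robot touches nothing.
It fails at once if a lid is lifted off its canister (height (world z) of any of lid_1, lid_2, lid_3, lid_4 above 0.087 m).
It fails at once if a lid is shoved aside (distance of any of lid_1, lid_2, lid_3, lid_4 from where it was at the start of the episode above 0.02 m).
It fails at once if a spool or the pot is knocked or carried away (distance of any of spool_sage, spool_cream, the_hand_balm from where it was at the start of the episode above 0.03 m).
It also fails if it takes over 42 s, if anything falls off the work surface, if the arm or the gripper's body presses on something with over 40 N, if the wrist force passes 120 N, or if a joint passes its speed limit or range.

## Robot

A 7-joint arm with a two-finger parallel gripper is mounted at the origin on a cart in front of the work surface, level with it; the furniture and walls round the work are solid. World frame = base frame: x ahead of the robot, y to its left, z up, the work surface at z = 0. Lengths are in m, angles in rad, forces in N, time in s.
With the tool pointing down it reaches from about 0.4 to 0.85 m from the base axis. Payload 4.5 kg.
Tool frame: the origin (TCP) lies between the finger pads; the fingertips stand 17 mm ahead of it and the grasp point (between the pads) lies 2 mm behind it; z points along the fingers, x is the direction in which the jaws open and shut, and the axes are right-handed (so a half turn about z gives the same grasp; the last joint's range is limited). The gripper opens to 88 mm and grips with 3 to 60 N. Pads are 18 mm wide; open, the fingers measure 123 mm over their backs; the gripper's body (75 mm by 187 mm) begins 45 mm behind the grasp point.
Start: joints at [-1.171, 0.689, -0.195, 1.565, 0.157, 0.902, -0.215], TCP at [0.224, 0.584, 0.227] pointing down, gripper open.
Joint ranges: [-3.01, 3.01], [-0.46, 2.08], [-1.47, 1.51], [0.13, 2.56], [-1, 4.14], [0.04, 2.09], [-2.66, 2.66]. Speed limits (rad/s): [2.57, 2.57, 3.14, 3.14, 3.14, 3.14, 3.14].

## Interface

Orientations are given as a unit quaternion [x, y, z, w].
In Python, from workcell import manip gives the robot as it stands.
- The arm moves only by the tool play_rows, never from a script. Its argument "moves" is text: rows parted by semicolons, each of 4 numbers parted by spaces: the shift along the tool's x, y, z in mm, then the turn about the tool's z in rad. In form: tx ty tz twist; .... A call has 1 to 20 rows; each row shifts and turns the commanded pose from where the row before left it, along the tool's axes as they then stand; what a row does not reach is not made up. A row lasts 1/10 s, in which the tool goes at most 50 mm and 8.59 degrees, less where a joint would pass 70% of its speed; a pose out of reach is approached as far as the arm can. A call is refused whole if a number of a shift passes 50 or a number of a turn 0.15, either way. A call with a gripper value outside its range is refused whole. "fingers" is the opening in per cent of the stroke, from 0 (shut) to 100 (fully open), set as the call begins (left out, the last holds). The fingers move at their own pace and stop on an object; "grip_force" is the grip in N (left out, the last holds). Time passes only in rows, so rows that do not move let the fingers close. It gives the time, the measured TCP pose, the force and the opening at its end, in the units of the state.
- manip.read_state(): the state, without advancing time (a new reading comes with each control period).
- manip.read_camera(name): name is "side" or "top"; returns a dict with "image" (384x512x3 uint8, red, green, blue), "fx", "fy", "cx", "cy" (pixels), "eye" and "rotation" of the camera in the world. Camera axes: x right, y up, looking along -z (the intrinsics and any distortion apply to the point x, -y, -z); pixel columns grow to the right and rows downward; lengths in m; the calibration is good to about 2 mm. A picture is of the moment at which its call begins. There is no depth.
- manip.finish_job(): hands the job in, once; it reports no verdict.
The state is a dict: "clock": time; "joint_positions": joint angles; "qvel": joint speeds; "effort": joint torques, N m; "position": TCP position; "tcp_rot": TCP orientation; "force": force on the tool from outside, world axes, zero at the start; "moment": the same for the moment, N m; "width": opening from 0.0 (shut) to 1.0 (fully open).
Only numpy, scipy, OpenCV 4.12 (cv2) and the standard library are available. Lean on these libraries where they do the work, as an engineer would, in place of code of your own. Each camera call takes 0.05 s, during which the arm holds its last target. There are 200 camera calls.

## Working session

There is one attempt and no reset: what is moved stays moved. The work goes in short steps, Python scripts to look and compute and a tool call to move; the robot and the scene stay as the last step left them, time stands still between calls to the robot, and variables do not carry over. Pictures are saved under pics/ and viewed, on a budget of 10 in all, crops included, one or two more only if the job needs it, and the job is handed in when it is done.

Besides the shell and the picture viewer there is one more tool, called after "Emit:" as name(argument=value, ...) on one line, values as JSON. play_rows: Moves the arm, as the interface text tells. Its arguments: {"type":"object","properties":{"moves":{"type":"string"},"fingers":{"type":"number"},"grip_force":{"type":"number"}},"required":["moves"]}

```bash
mkdir -p pics; python3 - <<'E'
from workcell import manip
import cv2,numpy as np
ims=[]
for n in("top","side"):
    c=manip.read_camera(n);print(n,{k:np.round(v,4).tolist() for k,v in c.items() if k!="image"},c.keys())
    cv2.imwrite(f"pics/{n}0.png",c["image"][:,:,::-1])
s=manip.read_state();print(s)
E
```

```text
top {'fx': 438.8777, 'fy': 438.8777, 'cx': 258.2218, 'cy': 187.516, 'eye': [0.4995, -0.159, 0.9191], 'rotation': [0.032, -0.0373, -0.7015, 0.7109]} dict_keys(['image', 'fx', 'fy', 'cx', 'cy', 'eye', 'rotation'])
side {'fx': 387.5057, 'fy': 387.5057, 'cx': 254.7393, 'cy': 185.971, 'eye': [0.3208, 0.5394, 0.5274], 'rotation': [-0.081, 0.4842, 0.861, -0.1331]} dict_keys(['image', 'fx', 'fy', 'cx', 'cy', 'eye', 'rotation'])
{'clock': 0.1, 'joint_positions': array([-1.17120631,  0.68991252, -0.19454216,  1.56622144,  0.15731263,
        0.90251028, -0.21507329]), 'qvel': array([ 4.86209360e-04, -9.33403422e-04, -6.41035844e-04, -1.09460729e-03,
       -3.32067429e-04, -2.17705363e-05,  1.22754823e-04]), 'effort': array([-2.74551639e-03, -5.28502572e+01, -1.27166323e+00, -1.53838223e+01,
       -5.26424241e-02,  1.96903806e-03,  4.72669149e-05]), 'position': array([0.22337984, 0.5830934 , 0.22648803]), 'tcp_rot': array([ 8.23883763e-01,  5.66758201e-01, -6.48306188e-04,  5.16541941e-04]), 'force': array([ 0.05714623, -0.86129995, -0.44907582]), 'moment': array([ 0.01798248, -0.03489513, -0.01266746]), 'width': 0.9998028734337263}
```

View pics/top0.png

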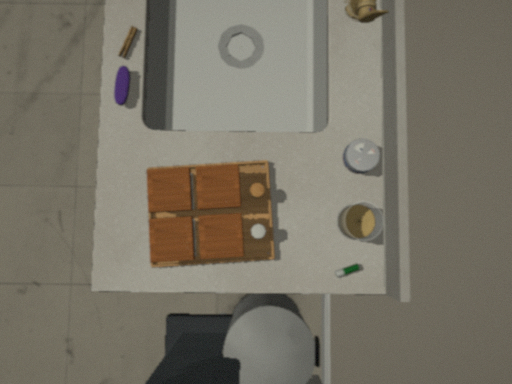

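View pics/side0.png

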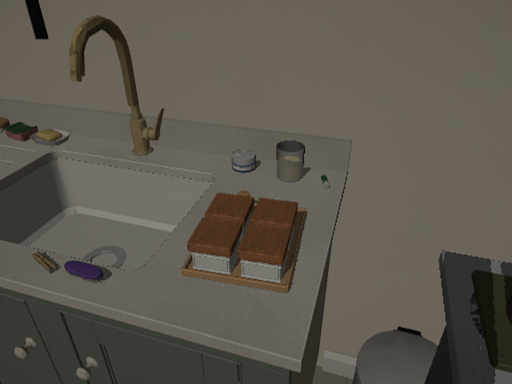

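The top view shows four lids near pixels (169,190), (217,187), (171,240) and (220,238), with the spools at (257,190) and (258,231) and the robot at the bottom. The side view agrees.

```bash
cat >h.py <<'E'
import numpy as np,cv2
from scipy.spatial.transform import Rotation as R
def back(c,u,v,z):
    d=R.from_quat(c["rotation"]).apply([(u-c["cx"])/c["fx"],-(v-c["cy"])/c["fy"],-1])
    return np.array(c["eye"])+d*(z-c["eye"][2])/d[2]
E
python3 - <<'E'
from h import *
from workcell import manip
c=manip.read_camera("top");im=c["image"].astype(int)
hsv=cv2.cvtColor(c["image"],cv2.COLOR_RGB2HSV);print([hsv[y,x].tolist() for x,y in((169,190),(217,187),(194,200),(171,240),(220,238),(175,215),(257,210))])
m=((hsv[...,0]<12)&(hsv[...,1]>140)&(hsv[...,2]>75)).astype(np.uint8)
m[:, :140]=0;m[:155]=0;m[275:]=0;m[:,245:]=0
m=cv2.morphologyEx(m,cv2.MORPH_OPEN,np.ones((5,5)))
n,l,st,ce=cv2.connectedComponentsWithStats(m)
for i in range(1,n):
    if st[i,4]<300: continue
    r=cv2.minAreaRect(np.argwhere(l==i)[:,::-1].astype(np.float32))
    print(st[i],ce[i],back(c,*r[0],.072).round(4)); 
    b=np.array([back(c,*p,.072)[:2] for p in cv2.boxPoints(r)]);e=np.diff(b,axis=0);print(np.linalg.norm(e,axis=1).round(4),np.degrees(np.arctan2(e[:,1],e[:,0])).round(1))
for p in((257,190),(258,231)):print(back(c,*p,.048).round(3))
s=manip.read_state();print(R.from_quat(s["tcp_rot"]).as_matrix().round(3))
v=im[150:280,140:290].astype(np.uint8)[:,:,::-1];v=cv2.resize(v,None,fx=4,fy=4,interpolation=2)
cv2.imwrite("pics/crop.png",cv2.resize(np.where(cv2.resize(m[150:280,140:290],None,fx=4,fy=4)[...,None]>0,v,v//2+60).astype(np.uint8),(600,520)))
E
```

```text
[[13, 155, 123], [13, 158, 121], [16, 92, 94], [12, 166, 121], [14, 170, 123], [17, 125, 126], [17, 123, 93]]
[ 0.58  -0.163  0.048]
[ 0.499 -0.166  0.048]
[[ 0.358  0.934 -0.   ]
 [ 0.934 -0.358 -0.001]
 [-0.001  0.    -1.   ]]
```

View pics/crop.png

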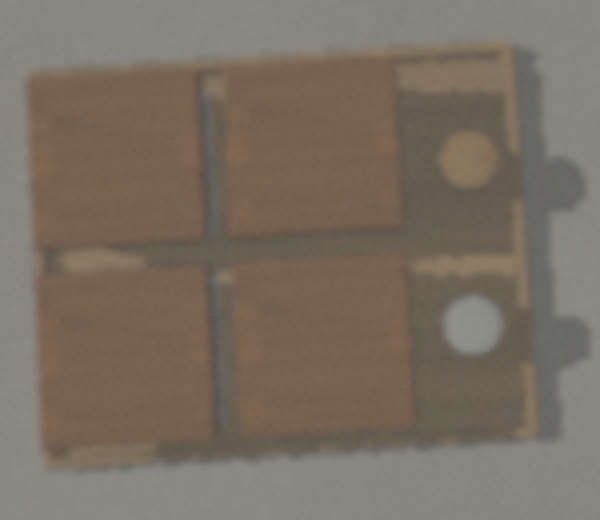

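The crop shows the lid centres at crop pixels of about UL (115,157), UR (312,147), LL (124,354) and LR (322,345), at 4x scale with offset (140,150).

```bash
python3 - <<'E'
from h import *
from workcell import manip
c=manip.read_camera("top")
P={k:back(c,140+u/4-.4,150+v/4-.4,.072)[:2] for k,(u,v) in dict(UL=(115.5,157),UR=(312.5,146.5),LL=(124,354),LR=(322,345)).items()}
for a in P:print(a,P[a].round(4),np.hypot(*P[a]).round(3))
for a,b in("UL UR","LL LR","UL LL","UR LR") and [("UR","UL"),("LR","LL"),("LL","UL"),("LR","UR")]:
    d=P[b]-P[a];print(a,b,np.hypot(*d).round(4),np.degrees(np.arctan2(*d[::-1])).round(2))
print("mean",np.mean(list(P.values()),0))
s=manip.read_state();print(s["force"],s["position"])
E
```

```text
UL [0.5778 0.0089] 0.578
UR [ 0.5842 -0.0863] 0.591
LL [0.4831 0.0017] 0.483
LR [ 0.4886 -0.0929] 0.497
UR UL 0.0954 93.86
LR LL 0.0948 93.32
LL UL 0.0949 4.34
LR UR 0.0958 3.98
mean [ 0.53343274 -0.04213536]
[0.14309393 0.8159854  0.55374202] [0.22340604 0.58328961 0.22673864]
```

Emit:
play_rows(moves="-12 15 0 0;-26 32 0 0;-27 33 0 0;-27 33 0 0;-27 33 0 0;-27 33 0 0;-27 33 0 0;-27 33 0 0;-27 33 0 0;-27 33 0 0;-27 33 0 0;-27 33 0 0;-27 33 0 0;-27 33 0 0;-27 33 0 0;-20 24 10 0;-12 12 20 -0.145;0 0 30 -0.145;0 0 30 -0.146;0 0 0 0", fingers=0, grip_force=20)

```text
clock: 2.2
position: [0.5483, 0.0066, 0.1339]
tcp_rot: [0.682, 0.732, -0.003, -0.003]
force: [-1.5, -1.0, 0.3]
width: 0.003
```

```bash
cat >st.py <<'E'
from h import *
from workcell import manip
s=manip.read_state();p=s["position"];M=R.from_quat(s["tcp_rot"]).as_matrix()
a=np.array([.9977,.068]);b=np.array([-.068,.9977]);d=p[:2]-[.5334,-.0421]
print(s["clock"],p.round(4),"F",s["force"].round(2),"w",round(s["width"],3),"grid a,b mm",(1e3*np.array([d@a,d@b])).round(1),"yaw",np.degrees(np.arctan2(M[1,0],M[0,0])).round(2),"tilt",M[:,2].round(4))
E
python3 st.py
```

```text
2.2 [0.5483 0.0066 0.1339] F [-1.48 -0.98  0.34] w 0.003 grid a,b mm [18.2 47.6] yaw 94.03 tilt [-7.6e-03 -3.0e-04 -1.0e+00]
```

Emit:
play_rows(moves="0 2 12 0;0 0 14 0;0 0 8 0;0 0 2 0;0 0 0 0;0 0 0 0")

```text
clock: 2.8
position: [0.5536, 0.0077, 0.1019]
tcp_rot: [0.682, 0.731, 0.001, 0.0]
force: [0.6, -0.4, 0.2]
width: 0.003
```

```bash
python3 st.py
```

```text
2.8 [0.5536 0.0077 0.1019] F [ 0.59 -0.36  0.25] w 0.003 grid a,b mm [23.6 48.3] yaw 94.0 tilt [ 1.3e-03  1.0e-04 -1.0e+00]
```

Emit:
play_rows(moves="0 -4 6 0;0 0 3 0;0 0 2 0;0 0 1 0;0 0 0 0;0 0 0 0")

```text
clock: 3.4
position: [0.5492, 0.0073, 0.0892]
tcp_rot: [0.682, 0.731, 0.0, -0.0]
force: [0.3, 0.3, 0.1]
width: 0.004
```

```bash
python3 st.py
```

```text
3.4 [0.5492 0.0073 0.0892] F [0.28 0.34 0.14] w 0.004 grid a,b mm [19.1 48.2] yaw 94.02 tilt [ 1.e-04  1.e-04 -1.e+00]
```

Just touching height. I'll press in small steps.

Emit:
play_rows(moves="0 0 0.6 0;0 0 0 0;0 0 0 0")

```text
clock: 3.7
position: [0.5491, 0.0072, 0.0886]
tcp_rot: [0.682, 0.732, 0.0, -0.0]
force: [0.8, 0.3, -0.4]
width: 0.003
```

Emit:
play_rows(moves="0 0 0.6 0;0 0 0 0;0 0 0 0")

```text
clock: 4.0
position: [0.5491, 0.0073, 0.088]
tcp_rot: [0.682, 0.732, 0.0, -0.0]
force: [-0.1, -0.2, 0.7]
width: 0.004
```

Emit:
play_rows(moves="0 0 0.6 0;0 0 0 0;0 0 0 0")

```text
clock: 4.3
position: [0.5491, 0.0073, 0.0874]
tcp_rot: [0.682, 0.732, 0.0, -0.0]
force: [-0.1, -0.3, -0.6]
width: 0.008
```

Emit:
play_rows(moves="0 0 0.6 0;0 0 0 0;0 0 0 0")

```text
clock: 4.6
position: [0.5491, 0.0073, 0.0868]
tcp_rot: [0.682, 0.731, -0.0, -0.0]
force: [0.2, -0.9, 0.9]
width: 0.005
```

Emit:
play_rows(moves="0 0 0.6 0;0 0 0 0;0 0 0 0")

```text
clock: 4.9
position: [0.5491, 0.0073, 0.0862]
tcp_rot: [0.682, 0.732, 0.0, -0.0]
force: [0.2, 0.1, 0.3]
width: 0.006
```

```bash
python3 st.py; python3 - <<'E'
from h import *
from workcell import manip
a=cv2.imread("pics/side0.png")
b=manip.read_camera("side")["image"][:,:,::-1]
s=np.s_[180:290,180:310]
cv2.imwrite("pics/side1.png",np.vstack([cv2.resize(i[s],None,fx=2.7,fy=2.7,interpolation=2) for i in(a,b)]))
E
```

```text
4.9 [0.5491 0.0073 0.0862] F [0.16 0.11 0.27] w 0.006 grid a,b mm [19.  48.2] yaw 94.03 tilt [ 0.e+00  1.e-04 -1.e+00]
```

View pics/side1.png

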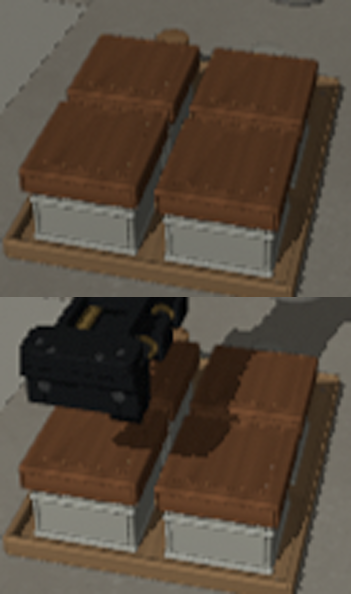

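The side picture shows the gripper over the front-left (UL) lid, at crop pixel (90,380). No clear tilt is visible, so I'll press on gently.

Emit:
play_rows(moves="0 0 0.6 0;0 0 0 0;0 0 0 0")

```text
clock: 5.25
position: [0.5491, 0.0073, 0.0856]
tcp_rot: [0.682, 0.731, 0.0, -0.0]
force: [1.3, -0.4, 0.5]
width: -0.002
```

Emit:
play_rows(moves="0 0 0.6 0;0 0 0 0;0 0 0 0")

```text
clock: 5.55
position: [0.5491, 0.0072, 0.085]
tcp_rot: [0.682, 0.731, 0.0, -0.0]
force: [-0.2, -0.5, -0.4]
width: 0.006
```

Emit:
play_rows(moves="0 0 0.7 0;0 0 0 0;0 0 0 0")

```text
clock: 5.85
position: [0.5491, 0.0073, 0.0843]
tcp_rot: [0.682, 0.732, 0.0, -0.0]
force: [0.9, -0.6, 0.3]
width: 0.003
```

Emit:
play_rows(moves="0 0 0.7 0;0 0 0 0;0 0 0 0")

```text
clock: 6.15
position: [0.5491, 0.0073, 0.0836]
tcp_rot: [0.682, 0.731, -0.0, -0.0]
force: [0.2, 0.5, 0.0]
width: 0.006
```

```bash
python3 st.py; python3 - <<'E'
from h import *
from workcell import manip
a=cv2.imread("pics/side0.png")
b=manip.read_camera("side")["image"][:,:,::-1]
cv2.imwrite("pics/side2f.png",b)
s=np.s_[205:255,185:250]
cv2.imwrite("pics/side2.png",np.vstack([cv2.resize(np.clip(i[s].astype(float)*1.5,0,255).astype(np.uint8),None,fx=6,fy=6,interpolation=2) for i in(a,b)]))
E
```

```text
6.15 [0.5491 0.0073 0.0836] F [0.21 0.46 0.  ] w 0.006 grid a,b mm [19.  48.2] yaw 94.02 tilt [-1.e-04  0.e+00 -1.e+00]
```

View pics/side2.png

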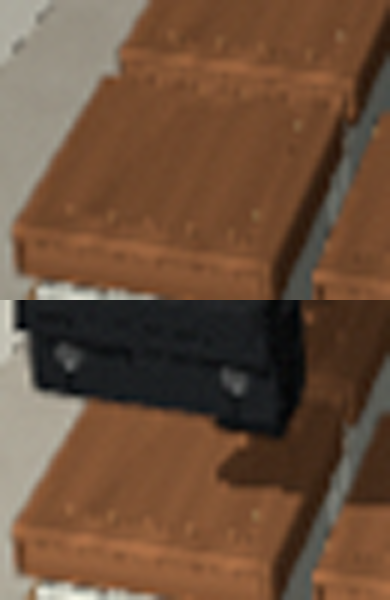

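The lid has not tilted: its front corners are unchanged at crop pixels (15,225) and (270,265). The tips are apparently not in contact yet, so I'll keep going down.

Emit:
play_rows(moves="0 0 0.7 0;0 0 0.7 0;0 0 0 0")

```text
clock: 6.5
position: [0.549, 0.0073, 0.0821]
tcp_rot: [0.682, 0.732, -0.0, -0.0]
force: [-0.7, -0.7, -0.3]
width: 0.008
```

Emit:
play_rows(moves="0 0 0.7 0;0 0 0.7 0;0 0 0 0")

```text
clock: 6.8
position: [0.549, 0.0073, 0.0807]
tcp_rot: [0.682, 0.731, -0.0, -0.0]
force: [-0.1, -1.1, -0.7]
width: 0.008
```

```bash
python3 - <<'E'
from h import *
from workcell import manip
ims=[]
for n,s in(("top",np.s_[130:290,120:300]),("side",np.s_[160:320,160:340])):
    c=manip.read_camera(n);i=c["image"][:,:,::-1].copy();cv2.imwrite(f"pics/{n}3f.png",i)
    p=manip.read_state()["position"];q=R.from_quat(c["rotation"]).inv().apply(p-[0,0,.017]-c["eye"])
    u,v=c["cx"]-c["fx"]*q[0]/q[2],c["cy"]+c["fy"]*q[1]/q[2];print(n,u,v)
    cv2.circle(i,(int(u+.5),int(v+.5)),1,(0,255,0),-1)
    ims.append(cv2.resize(np.clip(i[s]*1.4,0,255).astype(np.uint8),(400,400),interpolation=2))
cv2.imwrite("pics/both3.png",np.hstack(ims))
E
```

```text
top 169.64165933094964 203.93191737880568
side 229.0685930704523 237.9746174561207
```

View pics/both3.png

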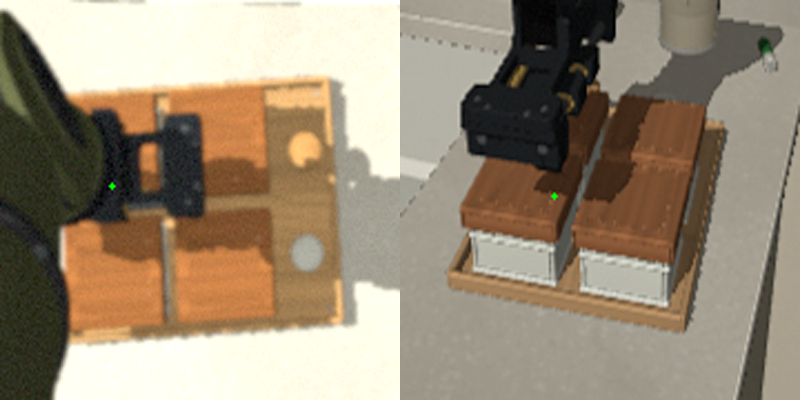

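```bash
python3 - <<'E'
from h import *
from workcell import manip
from collections import OrderedDict
s=manip.read_state();p=s["position"];M=R.from_quat(s["tcp_rot"]).as_matrix()
for n,o,k in(("side",(160,160),400/180),("top",(120,130),400/180)):
    c=manip.read_camera(n)
    def pr(w):
        q=R.from_quat(c["rotation"]).inv().apply(w-c["eye"])
        return ((np.array([c["cx"]-c["fx"]*q[0]/q[2],c["cy"]+c["fy"]*q[1]/q[2]])-o)*[k,k if n=="side" else 2.5]).round(0)
    if n=="side": pr0=pr
    for nm,t in dict(tip=(0,0,17),tcp=(0,0,0),b0=(0,0,-47),endL=(93,-37,-47),endR=(93,37,-47),end2L=(-93,-37,-47),end2R=(-93,37,-47),jawL=(61,9,17)).items():
        print(n,nm,pr(p+M@(np.array(t)/1e3)))
    for a,b in((90,90),(6,90),(90,6),(6,6)):
        print("lidcorner",a,b,pr(np.array([.5334+.9977e-3*a-.068e-3*b,-.0421+.068e-3*a+.9977e-3*b,.072])))
E
```

```text
side tip [153. 173.]
side tcp [153. 157.]
side b0 [150. 111.]
side endL [161. 191.]
side endR [ 64. 176.]
side end2L [221.  59.]
side end2R [142.  49.]
side jawL [120. 219.]
lidcorner 90 90 [ 56. 184.]
lidcorner 6 90 [153. 200.]
lidcorner 90 6 [ 92. 126.]
lidcorner 6 6 [181. 139.]
top tip [110. 185.]
top tcp [107. 183.]
top b0 [ 95. 179.]
top endL [-19. 238.]
top endR [-21. 136.]
top end2L [212. 223.]
top end2R [208. 121.]
top jawL [ 40. 178.]
lidcorner 90 90 [58. 96.]
lidcorner 6 90 [ 61. 204.]
lidcorner 90 6 [154.  90.]
lidcorner 6 6 [158. 198.]
```

The marker for the assumed fingertip falls on bare lid, and the gripper body appears about 40 mm higher than computed. The fingers must really be well above the lid, so I'll descend in guarded steps.

Emit:
play_rows(moves="0 0 1 0;0 0 1 0;0 0 1 0;0 0 0 0")

```text
clock: 7.4
position: [0.549, 0.0073, 0.0776]
tcp_rot: [0.682, 0.732, -0.0, -0.0]
force: [0.8, 0.4, -0.7]
width: 0.005
```

Emit:
play_rows(moves="0 0 1 0;0 0 1 0;0 0 1 0;0 0 0 0")

```text
clock: 7.8
position: [0.549, 0.0073, 0.0746]
tcp_rot: [0.682, 0.732, -0.0, -0.0]
force: [0.6, 0.3, 0.9]
width: 0.004
```

Emit:
play_rows(moves="0 0 1 0;0 0 1 0;0 0 1 0;0 0 1 0;0 0 0 0")

```text
clock: 8.3
position: [0.549, 0.0073, 0.0706]
tcp_rot: [0.682, 0.731, -0.0, -0.0]
force: [0.7, -0.2, -0.6]
width: 0.006
```

```bash
python3 - <<'E'
from h import *
from workcell import manip
c=manip.read_camera("side");i=c["image"][:,:,::-1]
s=np.s_[130:270,170:310]
cv2.imwrite("pics/side4f.png",i);cv2.imwrite("pics/side4.png",cv2.resize(np.clip(i[s]*2.2,0,255).astype(np.uint8),(560,560),interpolation=2))
E
```

```text
(no output)
```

View pics/side4.png

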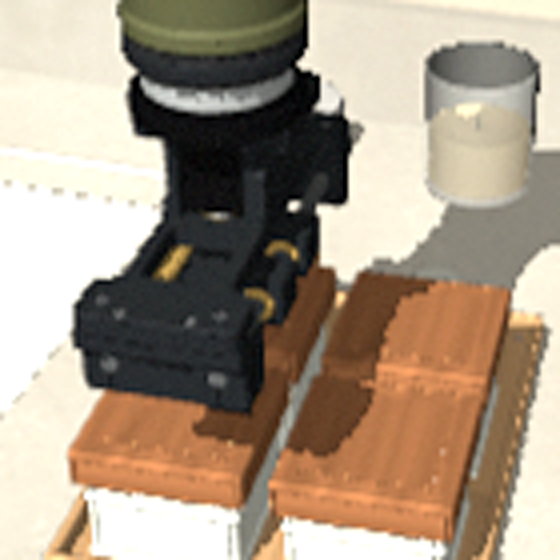

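The picture shows the box end of the gripper's body with its lower edge near (250,405). It hides the fingers, which are still above the UL lid. I'll continue down.

Emit:
play_rows(moves="0 0 1 0;0 0 1 0;0 0 1 0;0 0 0 0")

```text
clock: 8.75
position: [0.549, 0.0073, 0.0676]
tcp_rot: [0.682, 0.732, -0.0, -0.0]
force: [0.1, -0.7, -0.4]
width: 0.003
```

Emit:
play_rows(moves="0 0 1 0;0 0 1 0;0 0 1 0;0 0 0 0")

```text
clock: 9.15
position: [0.549, 0.0073, 0.0647]
tcp_rot: [0.682, 0.732, -0.0, -0.0]
force: [0.6, 0.2, -0.3]
width: 0.003
```

Emit:
play_rows(moves="0 0 1 0;0 0 1 0;0 0 1 0;0 0 0 0")

```text
clock: 9.55
position: [0.549, 0.0073, 0.0617]
tcp_rot: [0.682, 0.732, -0.0, -0.0]
force: [0.0, -0.8, -0.9]
width: 0.003
```

Emit:
play_rows(moves="0 0 1 0;0 0 1 0;0 0 1 0;0 0 0 0")

```text
clock: 9.95
position: [0.5491, 0.0072, 0.0595]
tcp_rot: [0.682, 0.731, -0.0, 0.0]
force: [-2.4, -0.1, 7.8]
width: -0.001
```

Emit:
play_rows(moves="0 0 1 0;0 0 1 0;0 0 1 0;0 0 0 0")

```text
clock: 10.35
position: [0.5497, 0.0073, 0.0579]
tcp_rot: [0.682, 0.731, 0.001, 0.001]
force: [-3.5, 0.1, 19.6]
width: 0.008
```

```bash
python3 - <<'E'
from h import *
from workcell import manip
c=manip.read_camera("side");i=c["image"][:,:,::-1]
s=np.s_[180:270,180:300]
cv2.imwrite("pics/side5f.png",i);cv2.imwrite("pics/side5.png",cv2.resize(np.clip(i[s]*2.5,0,255).astype(np.uint8),(720,540),interpolation=2))
E
```

```text
(no output)
```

View pics/side5.png

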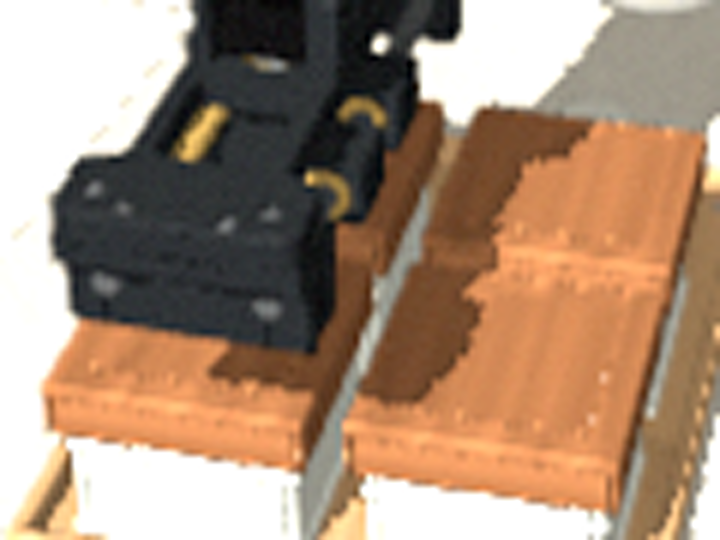

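Contact came at TCP z ≈ 0.060 and the force rose to 20 N. I'll compare stored images for tilt of any lid.

```bash
python3 - <<'E'
from h import *
g=lambda n:cv2.cvtColor(cv2.imread(n),cv2.COLOR_BGR2GRAY).astype(np.float32)
a=g("pics/side0.png")
P=dict(UL_left=(188,250),UL_right=(228,256),LL_left=(242,259),LL_right=(280,264),UR_right=(246,222),LR_r=(290,225),tray=(200,272),traR=(285,277))
for n in("side1","side2f","side4f","side5f"):
    if n=="side1":continue
    b=g(f"pics/{n}.png");r=[]
    for k,(u,v) in P.items():
        t=a[v-8:v+8,u-8:u+8];w=b[v-14:v+14,u-14:u+14]
        m=cv2.matchTemplate(w,t,cv2.TM_CCOEFF_NORMED);_,s,_,(x,y)=cv2.minMaxLoc(m);r.append((k,x-6,y-6,round(s,2)))
    print(n,r)
E
```

```text
side2f [('UL_left', 0, 0, 1.0), ('UL_right', 0, 0, 1.0), ('LL_left', 0, 0, 1.0), ('LL_right', 0, 0, 1.0), ('UR_right', -1, 0, 0.35), ('LR_r', 0, 0, 1.0), ('tray', 0, 0, 1.0), ('traR', 0, 0, 1.0)]
side4f [('UL_left', 0, 0, 1.0), ('UL_right', 0, 0, 1.0), ('LL_left', 0, 0, 1.0), ('LL_right', 0, 0, 1.0), ('UR_right', -1, 0, 0.35), ('LR_r', 0, 0, 1.0), ('tray', 0, 0, 1.0), ('traR', 0, 0, 1.0)]
side5f [('UL_left', 0, 1, 0.95), ('UL_right', 0, 1, 0.96), ('LL_left', 0, 0, 1.0), ('LL_right', 0, 0, 1.0), ('UR_right', -6, -6, 0.38), ('LR_r', 0, 0, 1.0), ('tray', 0, 0, 1.0), ('traR', 0, 0, 1.0)]
```

```bash
cat >sub.py <<'E'
from h import *
import sys
g=lambda n:cv2.cvtColor(cv2.imread(n),cv2.COLOR_BGR2GRAY).astype(np.float32)
a=g("pics/side0.png");b=g(sys.argv[1])
for k,(u,v) in dict(UL_left=(188,250),UL_ml=(200,252),UL_mid=(209,253),UL_mr=(220,254),UL_right=(228,256),LL_left=(242,259),LL_right=(280,264),LR_r=(290,225)).items():
    W=np.eye(2,3,dtype=np.float32)
    s=np.s_[v-9:v+10,u-8:u+9]
    try:cc,W=cv2.findTransformECC(a[s],b[s],W,cv2.MOTION_TRANSLATION,(3,100,1e-4),None,3);print(k,W[:,2].round(2),round(cc,3))
    except cv2.error:print(k,"x")
E
python3 sub.py pics/side5f.png
```

```text
UL_left [0.09 0.81] 0.985
UL_ml [-0.5  0.8] 0.994
UL_mid [-0.68  0.85] 0.996
UL_mr [-0.15  0.98] 0.983
UL_right [-0.03  1.05] 0.992
LL_left [0.07 0.01] 0.996
LL_right [-0.01  0.02] 1.0
LR_r [ 0. -0.] 0.999
```

Emit:
play_rows(moves="0 0 -1 0;0 0 -1 0;0 0 -1 0;0 0 0 0")

```text
clock: 10.8
position: [0.5491, 0.0073, 0.0587]
tcp_rot: [0.682, 0.731, -0.0, -0.0]
force: [-0.1, -0.2, -0.2]
width: 0.004
```

```bash
python3 - <<'E'
from workcell import manip
import cv2
cv2.imwrite("pics/side6f.png",manip.read_camera("side")["image"][:,:,::-1])
E
python3 sub.py pics/side6f.png; python3 st.py
```

```text
UL_left [0.12 0.85] 0.98
UL_ml [-0.52  0.8 ] 0.994
UL_mid [-0.82  0.82] 0.996
UL_mr [-0.14  0.88] 0.986
UL_right [-0.01  0.98] 0.993
LL_left [0.09 0.02] 0.998
LL_right [0.   0.01] 1.0
LR_r [-0.02 -0.02] 0.999
10.85 [0.549  0.0073 0.0586] F [-0.59 -0.43 -0.33] w 0.001 grid a,b mm [18.9 48.2] yaw 94.02 tilt [-3.e-04  1.e-04 -1.e+00]
```

UL dropped by about 2 mm, evenly along its front face, while the others are unchanged. So UL is the loose lid, and it gave under the edge press. Next I'll lift off a few millimetres, shift to its middle and press firmly.

Emit:
play_rows(moves="0 0 -3 0;0 0 -3 0;0 14 0 0;0 14 0 0;0 0 0 0;0 0 3 0;0 0 2 0;0 0 0 0")

```text
clock: 11.65
position: [0.5759, 0.0091, 0.0593]
tcp_rot: [0.682, 0.732, -0.001, -0.001]
force: [-0.5, -0.0, 0.4]
width: 0.009
```

```bash
python3 st.py; python3 - <<'E'
from h import *
from workcell import manip
c=manip.read_camera("side")
pr=lambda w:(lambda q:np.array([c["cx"]-c["fx"]*q[0]/q[2],c["cy"]+c["fy"]*q[1]/q[2]]))(R.from_quat(c["rotation"]).inv().apply(w-c["eye"]))
print([(pr(np.array([x,.05,.069]))-pr(np.array([x,.05,.072]))).round(2) for x in(.54,.61)])
E
```

```text
11.65 [0.5759 0.0091 0.0593] F [-0.49 -0.01  0.39] w 0.009 grid a,b mm [45.8 48.2] yaw 94.04 tilt [-1.8e-03 -3.0e-04 -1.0e+00]
[array([0.08, 1.29]), array([0.16, 1.27])]
```

Emit:
play_rows(moves="0 0 0.8 0;0 0 1 0;0 0 1 0;0 0 0 0")

```text
clock: 12.1
position: [0.5769, 0.0092, 0.058]
tcp_rot: [0.682, 0.731, -0.0, 0.0]
force: [-2.0, -1.5, 8.9]
width: 0.004
```

Emit:
play_rows(moves="0 0 0.7 0;0 0 0 0;0 0 0 0;0 0 0 0")

```text
clock: 12.5
position: [0.577, 0.0092, 0.058]
tcp_rot: [0.682, 0.732, 0.0, 0.0]
force: [-4.3, -0.7, 14.1]
width: 0.004
```

```bash
python3 st.py; python3 - <<'E'
from workcell import manip
import cv2
cv2.imwrite("pics/side7f.png",manip.read_camera("side")["image"][:,:,::-1])
E
python3 sub.py pics/side7f.png
```

```text
12.5 [0.577  0.0092 0.058 ] F [-4.29 -0.71 14.14] w 0.004 grid a,b mm [47.  48.2] yaw 94.03 tilt [ 7.e-04 -6.e-04 -1.e+00]
UL_left [0.11 0.86] 0.978
UL_ml [-0.35  0.88] 0.958
UL_mid [-0.31  0.97] 0.961
UL_mr [-0.21  0.96] 0.974
UL_right [-0.03  1.07] 0.991
LL_left [ 0.06 -0.01] 0.996
LL_right [-0.    0.02] 1.0
LR_r [ 0.02 -0.02] 0.999
```

Emit:
play_rows(moves="0 0 0.8 0;0 0 0 0;0 0 0 0;0 0 0 0")

```text
clock: 12.95
position: [0.5769, 0.0092, 0.0579]
tcp_rot: [0.682, 0.731, -0.0, 0.001]
force: [-4.9, -1.2, 20.6]
width: 0.008
```

Emit:
play_rows(moves="0 0 0.5 0;0 0 0 0;0 0 0 0;0 0 0 0")

```text
clock: 13.35
position: [0.577, 0.0092, 0.0579]
tcp_rot: [0.682, 0.732, 0.0, 0.001]
force: [-5.3, -0.7, 24.5]
width: 0.007
```

It is rigid at z = 0.0579 from 9 N up to 24 N, so the lid is home. I'll retreat straight up, then check.

Emit:
play_rows(moves="0 0 -2 0;0 0 -2 0;0 0 -5 0;0 0 -15 0;0 0 -30 0;0 0 -40 0;0 0 -40 0;0 0 -40 0;0 0 -30 0;0 0 0 0;0 0 0 0")

```text
clock: 14.45
position: [0.5769, 0.0091, 0.2591]
tcp_rot: [0.682, 0.731, 0.0, 0.0]
force: [-0.8, 0.1, -0.4]
width: 0.006
```

```bash
python3 st.py; python3 - <<'E'
from h import *
from workcell import manip
c=manip.read_camera("side");i=c["image"][:,:,::-1]
cv2.imwrite("pics/side8f.png",i)
s=np.s_[120:290,160:320];a=cv2.imread("pics/side0.png")
cv2.imwrite("pics/side8.png",cv2.resize(np.clip(np.hstack([a[s],i[s]])*1.6,0,255).astype(np.uint8),(800,425),interpolation=2))
E
python3 sub.py pics/side8f.png
```

```text
14.45 [0.5769 0.0091 0.2591] F [-0.8   0.13 -0.41] w 0.006 grid a,b mm [46.9 48.1] yaw 94.01 tilt [ 4.e-04 -1.e-04 -1.e+00]
UL_left [0.12 0.85] 0.983
UL_ml [-0.34  0.89] 0.959
UL_mid [-0.31  0.96] 0.968
UL_mr [-0.23  0.94] 0.97
UL_right [-0.03  1.04] 0.992
LL_left [0.09 0.  ] 0.998
LL_right [-0.    0.01] 1.0
LR_r [ 0.01 -0.01] 0.999
```

View pics/side8.png

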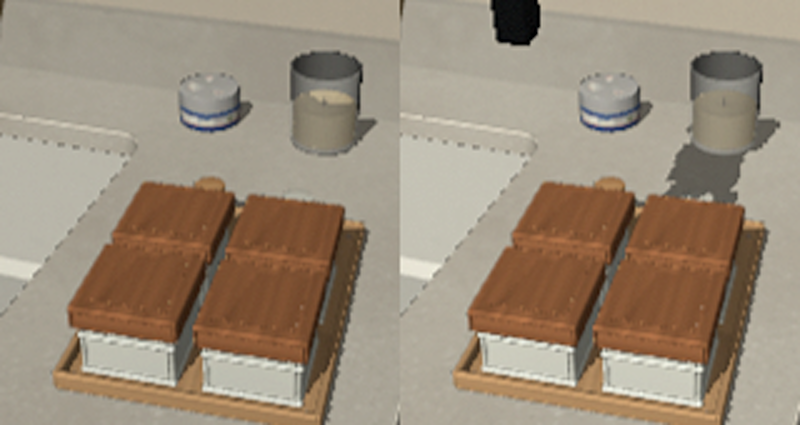

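The picture shows UL, at crop pixel (535,290), level and slightly lower than before. The other lids, the pot and the visible spool are in place.

```bash
python3 - <<'E'
from workcell import manip
print(manip.finish_job())
E
```

```text
the job is handed in; nothing more can be done
None
```

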